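# Put the narrow V-die set back in its tray

## Task

Put the four narrow V-die sections back into the blue tool tray, each upright on its foot in the compartment cut to its own length, with its groove running along the tray's long side. Set the hardened dies down gently, never let one drop, and leave the two wide-V dies standing where they are.

Things in the scene. Friction and masses are not known exactly. Their poses are not given: they have to be found in the camera images.
- die_25: Narrow V-die section 25 mm long (x), about 0.32 kg: dark steel inverted T standing on the bench; foot 45 mm wide (y), 18 mm high; central neck 20 mm wide up to 60 mm above the underside, with a small bright V-groove 10 mm across along x in its top. Origin: centre of the underside; z up, x along the groove; looks the same after half a turn. Grip across the neck (y).
- die_40: Narrow V-die section 40 mm long (x), about 0.51 kg: dark steel inverted T standing on the bench; foot 45 mm wide (y), 18 mm high; central neck 20 mm wide up to 60 mm above the underside, with a small bright V-groove 10 mm across along x in its top. Origin: centre of the underside; z up, x along the groove; looks the same after half a turn. Grip across the neck (y).
- die_55: Narrow V-die section 55 mm long (x), about 0.70 kg: dark steel inverted T standing on the bench; foot 45 mm wide (y), 18 mm high; central neck 20 mm wide up to 60 mm above the underside, with a small bright V-groove 10 mm across along x in its top. Origin: centre of the underside; z up, x along the groove; looks the same after half a turn. Grip across the neck (y).
- die_70: Narrow V-die section 70 mm long (x), about 0.89 kg: dark steel inverted T standing on the bench; foot 45 mm wide (y), 18 mm high; central neck 20 mm wide up to 60 mm above the underside, with a small bright V-groove 10 mm across along x in its top. Origin: centre of the underside; z up, x along the groove; looks the same after half a turn. Grip across the neck (y).
- wide_40: Wide V-die section of another set, 40 mm long (x), to be left alone: same dark steel, foot (45 mm wide, 18 mm high) and height (60 mm), but the neck is 36 mm wide with a broad bright V-groove 24 mm across. Origin: centre of the underside; z up, x along the groove.
- wide_55: Wide V-die section of another set, 55 mm long (x), to be left alone: same dark steel, foot (45 mm wide, 18 mm high) and height (60 mm), but the neck is 36 mm wide with a broad bright V-groove 24 mm across. Origin: centre of the underside; z up, x along the groove.
- bay_25: Compartment for the 25 mm section: fixed plywood insert, 90 (x) by 72 (y) by 17 mm high, pocket 41 (x) by 61 (y) mm in its middle, pocket floor 5 mm above the origin. Origin: centre of the insert's underside; z up, x along the tray's long side. One of four, two by two in any order, filling the blue tray: 188 (x) by 152 mm, rim 22 mm above the bench, a wire handle at each short end.
- bay_40: Compartment for the 40 mm section: fixed plywood insert, 90 (x) by 72 (y) by 17 mm high, pocket 56 (x) by 61 (y) mm in its middle, pocket floor 5 mm above the origin. Origin: centre of the insert's underside; z up, x along the tray's long side. One of four, two by two in any order, filling the blue tray: 188 (x) by 152 mm, rim 22 mm above the bench, a wire handle at each short end.
- bay_55: Compartment for the 55 mm section: fixed plywood insert, 90 (x) by 72 (y) by 17 mm high, pocket 71 (x) by 61 (y) mm in its middle, pocket floor 5 mm above the origin. Origin: centre of the insert's underside; z up, x along the tray's long side. One of four, two by two in any order, filling the blue tray: 188 (x) by 152 mm, rim 22 mm above the bench, a wire handle at each short end.
- bay_70: Compartment for the 70 mm section: fixed plywood insert, 90 (x) by 72 (y) by 17 mm high, pocket 86 (x) by 61 (y) mm in its middle, pocket floor 5 mm above the origin. Origin: centre of the insert's underside; z up, x along the tray's long side. One of four, two by two in any order, filling the blue tray: 188 (x) by 152 mm, rim 22 mm above the bench, a wire handle at each short end.

How it is judged (in metres and radians):
At the end, for the whole second after the job is handed in: Each narrow section stands upright (0.08 rad) and at rest on the floor of its own compartment (within 13 mm of its centre, origin 3 to 8 mm above the insert's underside), groove within 0.35 rad of the tray's long side; both wide dies within 20 mm of where they stood (horizontal distance between die_25 and bay_25 below 0.013 m and z of die_25 in the frame of bay_25 between 0.003 and 0.008 m and angle between each of die_25, die_40, die_55, die_70's own z axis and vertical below 0.08 rad and angle between the x axis of die_25 and the x axis of bay_25, either way round below 0.35 rad and linear speed of each of die_25, die_40, die_55, die_70 below 0.02 m/s and horizontal distance between die_40 and bay_40 below 0.013 m and z of die_40 in the frame of bay_40 between 0.003 and 0.008 m and angle between the x axis of die_40 and the x axis of bay_40, either way round below 0.35 rad and horizontal distance between die_55 and bay_55 below 0.013 m and z of die_55 in the frame of bay_55 between 0.003 and 0.008 m and angle between the x axis of die_55 and the x axis of bay_55, either way round below 0.35 rad and horizontal distance between die_70 and bay_70 below 0.013 m and z of die_70 in the frame of bay_70 between 0.003 and 0.008 m and angle between the x axis of die_70 and the x axis of bay_70, either way round below 0.35 rad and distance of each of wide_40, wide_55 from where it was at the start of the episode below 0.02 m); the robot touches nothing.
It fails at once if a wide die is shifted or knocked over (moved more than 20 mm) (distance of any of wide_40, wide_55 from where it was at the start of the episode above 0.02 m).
It fails at once if a narrow die is dropped or thrown (faster than 0.4 m/s with no finger touching it) ((linear speed of die_25 above 0.4 m/s and contact force between the fingers and die_25 below 0.5 N) or (linear speed of die_40 above 0.4 m/s and contact force between the fingers and die_40 below 0.5 N) or (linear speed of die_55 above 0.4 m/s and contact force between the fingers and die_55 below 0.5 N) or (linear speed of die_70 above 0.4 m/s and contact force between the fingers and die_70 below 0.5 N)).
It also fails if it takes over 128 s, if anything falls off the work surface, if the arm or the gripper's body presses on something with over 40 N, if the wrist force passes 120 N, or if a joint passes its speed limit or range.

## Robot

A 6-joint arm with a two-finger parallel gripper is mounted at the origin on the work surface. World frame = base frame: x ahead of the robot, y to its left, z up, the work surface at z = 0. Lengths are in mm, angles in rad, forces in N, time in s.
With the tool pointing down it reaches from about 400 to 925 mm from the base axis. Payload 12.5 kg.
Tool frame: the origin (TCP) lies on the mounting face of the last link; the fingertips stand 190 mm ahead of it and the grasp point (between the pads) lies 171 mm ahead of it; z points along the fingers, y is the line along which they close (so a half turn about z gives the same grasp; the last joint's range is limited). The gripper opens to 95 mm and grips with 3 to 60 N. Pads are 20 mm wide; open, the fingers measure 119 mm over their backs; the gripper's body (75 mm by 180 mm) begins 59 mm behind the grasp point.
Start: joints at [1.129, 0.491, 1.559, -0, 1.092, -0.106], TCP at [205.929, 590.1, 404.761] pointing down, gripper open.
Joint ranges: [-3.1, 3.1], [-0.84, 2.19], [0.05, 2.79], [-1.13, 4.28], [0.06, 2.93], [-2.69, 2.69]. Speed limits (rad/s): [2.22, 2.22, 2.79, 3.14, 3.14, 3.14].

## Interface

Orientations are given as [roll, pitch, yaw] about the fixed x, y, z axes, in that order (R = Rz(yaw) Ry(pitch) Rx(roll)).
In Python, from cell import * gives the robot as it stands.
- The arm moves only by the tool arm_command, never from a script. Its argument "rows" is a list that holds one entry, the list of rows, each a list of 7 numbers: the shift along the tool's x, y, z normalised to -1 to 1, where 1 is 0.15 m, then the turn, a rotation vector about the tool's x, y, z normalised to -1 to 1, where 1 is 360 degrees, then the opening, from -1 (shut) to 1 (fully open). A call has 1 to 10 rows; each row is the pose to reach, as a shift and turn from the pose commanded when the call began, along the tool's axes at that moment, turning the shorter way round; what a row does not reach only later rows make up. A row lasts 1/12 s, in which the tool goes at most 41.7 mm and 7.16 degrees, less where a joint would pass 70% of its speed; a pose out of reach is approached as far as the arm can. A call with a number of a shift or a turn outside -1 to 1 is refused whole. A call with a gripper value outside its range is refused whole. The fingers move at their own pace and stop on an object; the grip force is fixed at half the most. Time passes only in rows, so rows that repeat a pose let the fingers close. It gives the time, the measured TCP pose, the force, the opening and the grip force at its end, in the units of the state.
- state(): the state, without advancing time (a new reading comes with each control period).
- read_camera(name): name is "scene" or "top"; returns (picture, depth): 384x512x3 uint8, red, green, blue; 384x512 float32, mm along the optical axis (not along the pixel's ray), 0 where there is no reading.
- get_calibration(name): a dict with "camera_matrix" (3x3 intrinsics, pixels), "position" and "orientation" of the camera in the world. Camera axes: x right, y up, looking along -z (the intrinsics and any distortion apply to the point x, -y, -z); pixel columns grow to the right and rows downward; lengths in mm; the calibration is good to about 2 mm. A picture is of the moment at which its call begins. get_calibration takes no time and is no camera call.
- job_done(): hands the job in; it is judged then, once.
The state is a dict: "t": time; "joints": joint angles; "qvel": joint speeds; "tau": joint torques, N m; "eef_pos": TCP position; "tcp_rot": TCP orientation; "ft_force": force on the tool from outside, world axes, zero at the start; "moment": the same for the moment, N m; "opening": opening from 0.0 (shut) to 1.0 (fully open); "grip_force": force on a finger pad.
Only numpy, scipy, OpenCV 4.12 (cv2) and the standard library are available. Lean on these libraries where they do the work, as an engineer would, in place of code of your own. Each camera call takes 0.05 s, during which the arm holds its last target. There are 200 camera calls.

## Working session

There is one attempt and no reset: what is moved stays moved. The work goes in short steps, Python scripts to look and compute and a tool call to move; the robot and the scene stay as the last step left them, time stands still between calls to the robot, and variables do not carry over. Pictures are saved under pics/ and viewed, at most 14 in all, crops included, and the job is handed in when it is done.

Besides the shell and the picture viewer there is one more tool, called after "Emit:" as a command line: name --argument value ..., lists and objects as JSON in quotes. arm_command: Moves the arm, as the interface text tells. Its arguments: {"type":"object","properties":{"rows":{"type":"array","items":{"type":"array","items":{"type":"array","items":{"type":"number","minimum":-1,"maximum":1}}}}},"required":["rows"]}

```bash
mkdir -p pics
python3 - <<'E'
from cell import *
import cv2,numpy as np
for n in("top","scene"):
    p,d=read_camera(n); np.savez(f"{n}0.npz",p=p,d=d); cv2.imwrite(f"pics/{n}0.png",cv2.resize(p[:,:,::-1],(768,576),interpolation=cv2.INTER_CUBIC))
    c=get_calibration(n);print(n,c)
    print((d==0).mean(),d.min(),d.max())
print(state())
E
```

```text
top {'camera_matrix': array([[363.6086186 ,   0.        , 259.63155664],
       [  0.        , 363.6086186 , 189.82146621],
       [  0.        ,   0.        ,   1.        ]]), 'position': array([455.6497474 , -18.55202483, 882.42700499]), 'orientation': array([ 0.0608613 , -0.01553631, -1.55530055])}
0.0039825439453125 0.0 1718.1255
scene {'camera_matrix': array([[497.91873789,   0.        , 258.37226287],
       [  0.        , 497.91873789, 196.4553988 ],
       [  0.        ,   0.        ,   1.        ]]), 'position': array([1514.07169243,  239.49550015,  802.24206992]), 'orientation': array([ 9.24696842e-01, -1.00559763e-03,  1.82424012e+00])}
0.005091349283854167 0.0 3997.781
{'t': 0.1, 'joints': array([ 1.12937439e+00,  4.91505394e-01,  1.55939074e+00,  2.43406334e-05,
        1.09170934e+00, -1.05589378e-01]), 'qvel': array([-0.00118805, -0.00162676, -0.00228233, -0.00186015, -0.00167494,
       -0.00210591]), 'tau': array([ 3.35088560e-03, -6.13628268e+01, -2.58604091e+01,  6.93586003e-02,
        4.70790337e-02, -5.08099981e-05]), 'eef_pos': array([205.93122374, 590.07117817, 404.21552142]), 'tcp_rot': array([-3.14058774e+00, -1.28213565e-04,  2.80574880e+00]), 'ft_force': array([ 0.20448293, -0.64001401,  0.00524566]), 'moment': array([ 0.02120317, -0.01714222,  0.02328686]), 'grip_force': 0.0, 'opening': 1.0010526246138591}
```

View pics/top0.png

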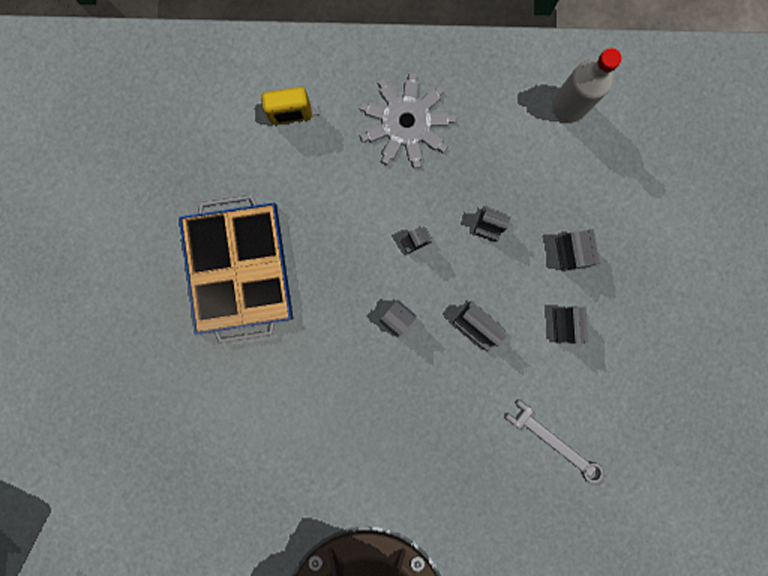

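View pics/scene0.png

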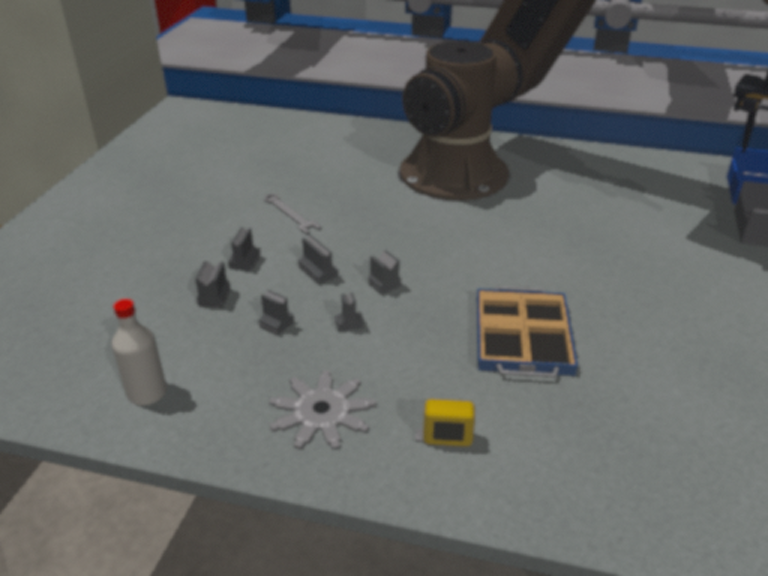

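The top view shows the tray on the left, centred at about (236,270), with the die_25 candidate at (413,238). The other narrow dies are at (490,223), (393,318) and (477,325), and the wide dies are at (575,250) and (568,323). I'll measure them from the depth.

```bash
cat > h.py <<'E'
import numpy as np,cv2
from scipy.spatial.transform import Rotation as R
from cell import *
def cloud(n,d):
    c=get_calibration(n);K=c["camera_matrix"];v,u=np.mgrid[:d.shape[0],:d.shape[1]]
    P=np.dstack([(u-K[0,2])/K[0,0]*d,-(v-K[1,2])/K[1,1]*d,-d])
    return P@R.from_euler("xyz",c["orientation"]).as_matrix().T+c["position"]
def onplane(n,uv,z):
    c=get_calibration(n);K=c["camera_matrix"];uv=np.atleast_2d(uv)
    r=np.c_[(uv[:,0]-K[0,2])/K[0,0],-(uv[:,1]-K[1,2])/K[1,1],-np.ones(len(uv))]@R.from_euler("xyz",c["orientation"]).as_matrix().T
    return c["position"]+r*((z-c["position"][2])/r[:,2])[:,None]
def bench(W,d):
    """bench-plane residual correction"""
    x,y=W[...,0],W[...,1]
    m=(d>0)&(x>350)&(x<850)&(abs(y)<350)&(abs(W[...,2])<12)
    for _ in range(4):
        A=np.c_[x[m],y[m],np.ones(m.sum())];k=np.linalg.lstsq(A,W[...,2][m],rcond=None)[0]
        res=W[...,2]-(k[0]*x+k[1]*y+k[2]);m=m&(abs(res)<3)
    return res,k,res[m].std()
E
python3 - <<'E'
from h import *
for n in("top","scene"):
    f=np.load(n+"0.npz");p,d=f["p"],f["d"];W=cloud(n,d);z,k,s=bench(W,d);print(n,"bench",k.round(4),s.round(2))
    inb=(d>0)&(W[...,0]>350)&(W[...,0]<800)&(abs(W[...,1])<400)
    nl,L,st,_=cv2.connectedComponentsWithStats(((z>10)&(z<70)&inb).astype(np.uint8))
    for i in range(1,nl):
        if st[i,4]<40: continue
        m=L==i; h=np.percentile(z[m],97)
        if h<45: print("low",W[m].mean(0).round(),h,m.sum());continue
        t=m&(z>52)
        r=cv2.minAreaRect(W[t][:,:2].astype(np.float32)); f2=m&(z>10)&(z<24); 
        print("px",st[i,:4],"c",np.round(r[0],1),"sz",np.round(r[1],1),"ang",round(r[2],1),"h",h.round(1),t.sum(),"all",[np.round(q,1) for q in cv2.minAreaRect(W[m][:,:2].astype(np.float32))])
f=np.load("top0.npz");p,d=f["p"],f["d"]
hsv=cv2.cvtColor(p,cv2.COLOR_RGB2HSV)
wood=cv2.inRange(hsv,(8,60,90),(25,255,255));wood[:,220:]=0
cs,hi=cv2.findContours(wood,cv2.RETR_CCOMP,cv2.CHAIN_APPROX_NONE)
for c,h in zip(cs,hi[0]):
    if cv2.contourArea(c)<60: continue
    q=onplane("top",c[:,0].astype(float),17)[:,:2].astype(np.float32);r=cv2.minAreaRect(q)
    print("hole" if h[3]>=0 else "outer",[np.round(a,1) for a in r],c[:,0].mean(0).round())
E
```

```text
top bench [-0.0003 -0.      0.0878] 1.27
px [174  61  34  22] c [785.4 136.7] sz [31.3 69.8] ang 3.9 h 68.0 402 all [array([786.9, 136.2]), array([32.6, 70.4]), np.float64(8.1)]
px [370  65  27  16] c [ 789.1 -317.3] sz [44.5 10.7] ang 77.2 h 68.0 69 all [array([ 789.1, -317.2]), array([44.5, 11.2]), np.float64(76.4)]
low [525. 210.  19.] 23.121843723721206 2925
px [316 137  25  23] c [ 611.5 -191.3] sz [39.8 20.9] ang 70.5 h 61.2 167 all [array([ 611.5, -191.3]), array([40.5, 45.9]), np.float64(70.9)]
px [267 151  21  18] c [582.  -71.9] sz [24.6 19.7] ang 27.1 h 61.9 97 all [array([581.8, -71.8]), array([24.9, 44.4]), np.float64(27.1)]
px [371 152  29  28] c [ 568.6 -326.7] sz [54.9 37.5] ang 9.1 h 61.3 323 all [array([ 568.3, -326.1]), array([55.1, 45.5]), np.float64(10.4)]
px [253 200  25  25] c [457.  -43.9] sz [39.5 35.9] ang 50.3 h 61.8 217 all [array([456.9, -43.9]), array([39.6, 45.6]), np.float64(50.3)]
px [302 201  35  33] c [ 446.6 -173.9] sz [70.4 20.1] ang 51.0 h 61.9 286 all [array([ 446.5, -173.6]), array([70.8, 44.9]), np.float64(51.2)]
px [369 204  23  25] c [ 451.1
[... 882 characters left out ...]
7.1]), np.float64(72.8)]
px [223 195  20  24] c [583.1 -68.6] sz [30.6 19.5] ang 26.5 h 60.3 67 all [array([583.7, -67.8]), array([32.5, 44.9]), np.float64(27.8)]
px [283 266  34  29] c [789.9 140.4] sz [28.  69.4] ang 7.5 h 68.1 272 all [array([790. , 140.7]), array([28.4, 70. ]), np.float64(7.5)]
outer [array([532.1, 215.2]), array([181.7, 144.9]), np.float64(9.8)] [151. 174.]
hole [array([480.9, 242.5]), array([59.4, 63.9]), np.float64(10.2)] [144. 200.]
hole [array([493.4, 170.9]), array([44.7, 64.1]), np.float64(9.8)] [174. 195.]
hole [array([582.8, 186.2]), array([74.4, 64.2]), np.float64(9.9)] [169. 157.]
outer [array([807.1, 144.2]), array([34.8, 73.3]), np.float64(10.3)] [189.  66.]
```

```bash
cat > go.py <<'E'
import sys
from h import *
# usage: go.py x y z yawdeg -> one-row numbers (full move) from the pose now
x,y,z,yaw=map(float,sys.argv[1:5]);s=state();M=R.from_euler("xyz",s["tcp_rot"])
v=M.inv().apply(np.array([x,y,z])-s["eef_pos"])/150
w=(M.inv()*R.from_euler("xyz",[np.pi,0,np.deg2rad(yaw)])).as_rotvec()/(2*np.pi)
n=int(np.ceil(abs(v).max()));print("t",round(s["t"],2),"pos",s["eef_pos"].round(1),"yaw",np.rad2deg(s["tcp_rot"][2]).round(2),"q",s["joints"].round(2),"open",round(s["opening"],3),"F",s["ft_force"].round(1))
print("full",v.round(3),w.round(4),"calls",n)
E
python3 go.py 582.8 -70 330 27.1
```

```text
t 0.1 pos [205.9 590.1 404.2] yaw 160.76 q [ 1.13  0.49  1.56  0.    1.09 -0.11] open 1.001 F [ 0.2 -0.6  0. ]
full [-3.822 -3.326  0.498] [-1.000e-04  2.000e-04  3.713e-01] calls 4
```

Emit:
arm_command --rows '[[[-1,-0.87,0.1,0,0,0,0.3],[-1,-0.87,0.1,0,0,0,0.3],[-1,-0.87,0.1,0,0,0,0.3],[-1,-0.87,0.1,0,0,0,0.3],[-1,-0.87,0.1,0,0,0,0.3],[-1,-0.87,0.1,0,0,0,0.3]]]'

```text
t: 0.6
eef_pos: [306.4, 413.7, 389.2]
tcp_rot: [-3.14, -0.0, 2.803]
ft_force: [0.4, 0.6, 0.7]
opening: 0.667
grip_force: 0.0
```

Emit:
arm_command --rows '[[[-1,-0.87,0.1,0,0,0,0.3],[-1,-0.87,0.1,0,0,0,0.3],[-1,-0.87,0.1,0,0,0,0.3],[-1,-0.87,0.1,0,0,0,0.3],[-1,-0.87,0.1,0,0,0,0.3],[-1,-0.87,0.1,0,0,0,0.3]]]'

```text
t: 1.1
eef_pos: [405.2, 241.5, 374.3]
tcp_rot: [-3.141, 0.0, 2.802]
ft_force: [-0.0, -0.1, -0.1]
opening: 0.655
grip_force: 0.0
```

Emit:
arm_command --rows '[[[-1,-0.87,0.1,0,0,0.185,0.3],[-1,-0.87,0.1,0,0,0.185,0.3],[-1,-0.87,0.1,0,0,0.185,0.3],[-1,-0.87,0.1,0,0,0.185,0.3],[-1,-0.87,0.1,0,0,0.185,0.3],[-1,-0.87,0.1,0,0,0.185,0.3],[-1,-0.87,0.1,0,0,0.185,0.3],[-1,-0.87,0.1,0,0,0.185,0.3],[-1,-0.87,0.1,0,0,0.185,0.3],[-1,-0.87,0.1,0,0,0.185,0.3]]]'

```text
t: 1.93
eef_pos: [501.9, 72.8, 359.6]
tcp_rot: [-3.141, -0.0, 1.636]
ft_force: [-0.0, -0.9, -0.4]
opening: 0.646
grip_force: 0.0
```

```bash
python3 go.py 582.8 -70 330 27.1
```

```text
t 1.93 pos [501.9  72.8 359.6] yaw 93.74 q [ 0.01  0.38  1.9   0.    0.86 -0.05] open 0.646 F [-0.  -0.9 -0.4]
full [-0.985  0.476  0.197] [-1.000e-04 -0.000e+00  1.851e-01] calls 1
```

Emit:
arm_command --rows '[[[-0.97,0.48,0.2,0,0,0.185,0.3],[-0.97,0.48,0.2,0,0,0.185,0.3],[-0.97,0.48,0.2,0,0,0.185,0.3],[-0.97,0.48,0.2,0,0,0.185,0.3],[-0.97,0.48,0.2,0,0,0.185,0.3],[-0.97,0.48,0.2,0,0,0.185,0.3],[-0.97,0.48,0.2,0,0,0.185,0.3],[-0.97,0.48,0.2,0,0,0.185,0.3],[-0.97,0.48,0.2,0,0,0.185,0.3],[-0.97,0.48,0.2,0,0,0.185,0.3]]]'

```text
t: 2.77
eef_pos: [584.4, -66.9, 329.5]
tcp_rot: [-3.141, 0.0, 0.474]
ft_force: [-0.5, -0.4, 0.2]
opening: 0.651
grip_force: 0.0
```

```bash
python3 go.py 582.8 -70 216 27.1
```

```text
t 2.77 pos [584.4 -66.9 329.5] yaw 27.15 q [-0.23  0.52  1.73  0.    0.89  0.87] open 0.651 F [-0.5 -0.4  0.2]
full [-0.019  0.014  0.756] [-0.0001  0.      0.0001] calls 1
```

Emit:
arm_command --rows '[[[-0.02,0.014,0.2,0,0,0,0.3],[-0.02,0.014,0.4,0,0,0,0.3],[-0.02,0.014,0.55,0,0,0,0.3],[-0.02,0.014,0.65,0,0,0,0.3],[-0.02,0.014,0.72,0,0,0,0.3],[-0.02,0.014,0.755,0,0,0,0.3],[-0.02,0.014,0.755,0,0,0,0.3]]]'

```text
t: 3.35
eef_pos: [582.6, -70.5, 215.7]
tcp_rot: [-3.141, 0.001, 0.481]
ft_force: [0.4, 0.9, -0.2]
opening: 0.647
grip_force: 0.0
```

```bash
python3 go.py 582.8 -70 216 27.1
python3 - <<'E'
from h import *
p,d=read_camera("scene"); q=p[130:250,180:340,::-1];cv2.imwrite("pics/a1.png",cv2.resize(q,(800,600),interpolation=cv2.INTER_CUBIC))
E
```

```text
t 3.35 pos [582.6 -70.5 215.7] yaw 27.58 q [-0.23  0.68  1.81  0.    0.65  0.86] open 0.647 F [ 0.4  0.9 -0.2]
full [ 0.003 -0.003 -0.002] [-0.0001  0.0001  0.0013] calls 1
```

View pics/a1.png

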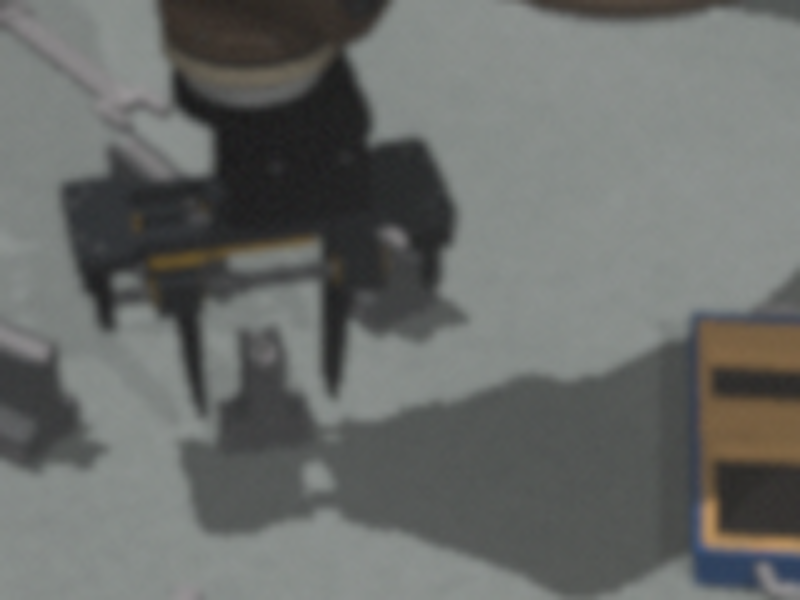

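The fingers, with tips at about (205,410) and (333,395), straddle the die_25 neck at (265,385), centred and clear of the foot. Next I close.

Emit:
arm_command --rows '[[[0,0,0,0,0,0,-1],[0,0,0,0,0,0,-1],[0,0,0,0,0,0,-1],[0,0,0,0,0,0,-1],[0,0,0,0,0,0,-1],[0,0,0,0,0,0,-1],[0,0,0,0,0,0,-1],[0,0,0,0,0,0,-1]]]'

```text
t: 4.07
eef_pos: [582.5, -71.0, 216.6]
tcp_rot: [3.142, -0.0, 0.481]
ft_force: [-0.7, -0.6, 1.1]
opening: 0.206
grip_force: 30.0
```

Emit:
arm_command --rows '[[[0,0,-0.03,0,0,0,-1],[0,0,-0.1,0,0,0,-1],[0,0,-0.2,0,0,0,-1],[0,0,-0.33,0,0,0,-1],[0,0,-0.44,0,0,0,-1],[0,0,-0.52,0,0,0,-1],[0,0,-0.58,0,0,0,-1],[0,0,-0.6,0,0,0,-1],[0,0,-0.6,0,0,0,-1]]]'

```text
t: 4.82
eef_pos: [582.4, -70.9, 307.3]
tcp_rot: [3.141, -0.001, 0.481]
ft_force: [-0.6, -0.5, -2.8]
opening: 0.207
grip_force: 30.0
```

```bash
python3 go.py 494.2 172.9 300 9.9
python3 - <<'E'
from h import *
p,d=read_camera("scene"); q=p[130:250,180:340,::-1];cv2.imwrite("pics/a2.png",cv2.resize(q,(640,480),interpolation=cv2.INTER_CUBIC))
E
```

```text
t 4.82 pos [582.4 -70.9 307.3] yaw 27.56 q [-0.23  0.55  1.76  0.    0.83  0.86] open 0.207 F [-0.6 -0.5 -2.8]
full [ 0.231 -1.713  0.047] [ 0.0001 -0.0002  0.0491] calls 2
```

View pics/a2.png

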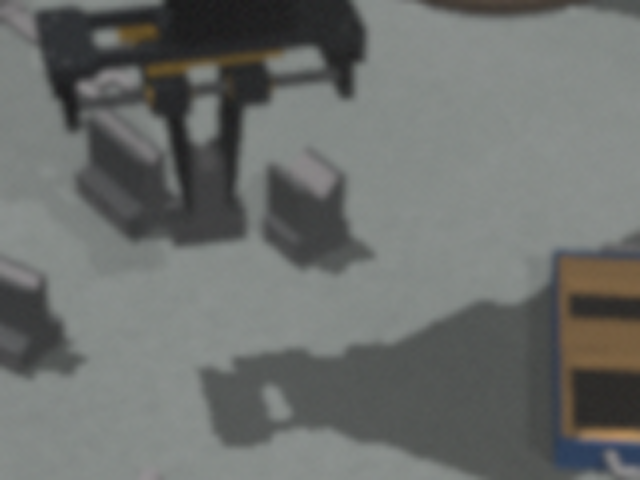

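die_25 hangs upright between the pads at (210,200), clear of the bench. Next it goes to bay_25.

Emit:
arm_command --rows '[[[0.01,-0.03,0,0,0,0,-1],[0.02,-0.1,0,0,0,0,-1],[0.03,-0.2,0,0,0,0,-1],[0.04,-0.33,0,0,0,0,-1],[0.06,-0.47,0,0,0,0,-1],[0.08,-0.61,0,0,0,0,-1],[0.09,-0.73,0,0,0,0,-1],[0.11,-0.82,0,0,0,0,-1],[0.115,-0.86,0,0,0,0,-1]]]'

```text
t: 5.62
eef_pos: [537.2, 53.7, 306.3]
tcp_rot: [-3.141, 0.001, 0.483]
ft_force: [0.3, 0.1, -2.5]
opening: 0.212
grip_force: 30.0
```

Emit:
arm_command --rows '[[[0.01,-0.03,0,0,0,0.002,-1],[0.02,-0.1,0,0,0,0.006,-1],[0.03,-0.2,0,0,0,0.012,-1],[0.04,-0.33,0,0,0,0.02,-1],[0.06,-0.47,0,0,0,0.028,-1],[0.08,-0.61,0,0,0,0.035,-1],[0.09,-0.73,0,0,0,0.042,-1],[0.11,-0.82,0,0,0,0.047,-1],[0.115,-0.86,0,0,0,0.049,-1],[0.115,-0.86,0,0,0,0.049,-1]]]'

```text
t: 6.45
eef_pos: [493.6, 174.4, 306.4]
tcp_rot: [-3.142, -0.0, 0.174]
ft_force: [0.2, -0.1, -3.8]
opening: 0.21
grip_force: 30.0
```

```bash
python3 go.py 494.2 172.9 222 9.9
python3 - <<'E'
from h import *
p,d=read_camera("scene"); q=p[130:280,270:470,::-1];cv2.imwrite("pics/a3.png",cv2.resize(q,(800,600),interpolation=cv2.INTER_CUBIC))
E
```

```text
t 6.45 pos [493.6 174.4 306.4] yaw 9.96 q [0.21 0.48 1.91 0.   0.75 1.61] open 0.21 F [ 0.2 -0.1 -3.8]
full [0.002 0.01  0.563] [-0.     -0.      0.0002] calls 1
```

View pics/a3.png

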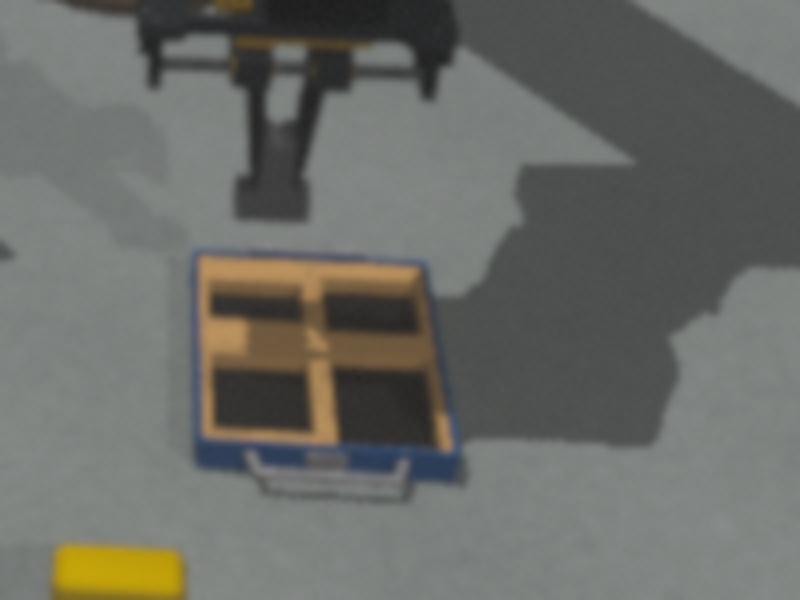

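Run:
```python
from h import *
f=lambda u,v:(270+u/4-.4,130+v/4-.4)
z=306.4-216
print("foot bottom corners",onplane("scene",[f(235,218),f(308,221)],z).round(1))
a=np.deg2rad(9.9);X=np.array([np.cos(a),np.sin(a)]);Y=np.array([-X[1],X[0]])
c=np.array([493.6,174.4]);print("expected",(c+12.5*X-22.5*Y).round(1),(c+12.5*X+22.5*Y).round(1))
# pocket near/far edges at z=17: bay55 (near-left), bay70
print("bay25 far corners",onplane("scene",[f(211,283),f(302,290)],17).round(1))
print("bay55 near corners",onplane("scene",[f(214,426),f(312,431)],17).round(1))
b=np.array([494.2,172.9]);print("exp25 far",(b-20.5*X-30.5*Y).round(1),(b-20.5*X+30.5*Y).round(1))
b=np.array([583.6,188.2]);print("exp55 near",(b+35.5*X-30.5*Y).round(1),(b+35.5*X+30.5*Y).round(1))
```

```text
foot bottom corners [[507.9 157.2  90.4]
 [499.8 200.9  90.4]]
expected [509.8 154.4] [502.  198.7]
bay25 far corners [[480.2 143.9  17. ]
 [472.8 201.9  17. ]]
bay55 near corners [[618.2 166.7  17. ]
 [608.  223.4  17. ]]
exp25 far [479.2 139.3] [468.8 199.4]
exp55 near [623.8 164.3] [613.3 224.3]
```

die_25 hangs at (272,195) in line with bay_25 at (256,300). After correcting for the camera offset, the pocket agrees with my target to about 1–2 mm, so I lower it.

Emit:
arm_command --rows '[[[0,0.01,0.06,0,0,0,-1],[0,0.01,0.16,0,0,0,-1],[0,0.01,0.27,0,0,0,-1],[0,0.01,0.37,0,0,0,-1],[0,0.01,0.45,0,0,0,-1],[0,0.01,0.5,0,0,0,-1],[0,0.01,0.53,0,0,0,-1],[0,0.01,0.545,0,0,0,-1],[0,0.01,0.545,0,0,0,-1]]]'

```text
t: 7.25
eef_pos: [494.2, 171.9, 224.9]
tcp_rot: [3.142, -0.0, 0.173]
ft_force: [0.8, 1.2, -2.7]
opening: 0.21
grip_force: 30.0
```

```bash
python3 go.py 494.2 172.9 221 9.9
```

```text
t 7.25 pos [494.2 171.9 224.9] yaw 9.91 q [ 0.21  0.61  1.97 -0.    0.56  1.61] open 0.21 F [ 0.8  1.2 -2.7]
full [ 0.002 -0.007  0.026] [ 0. -0.  0.] calls 1
```

Emit:
arm_command --rows '[[[0,-0.007,0.008,0,0,0,-1],[0,-0.007,0.016,0,0,0,-1],[0,-0.007,0.022,0,0,0,-1],[0,-0.007,0.026,0,0,0,-1],[0,-0.007,0.026,0,0,0,-1]]]'

```text
t: 7.67
eef_pos: [494.2, 172.8, 224.1]
tcp_rot: [3.141, -0.004, 0.174]
ft_force: [-7.0, -9.7, 37.0]
opening: 0.209
grip_force: 30.0
```

Emit:
arm_command --rows '[[[0,0,-0.012,0,0,0,-1],[0,0,-0.015,0,0,0,-1],[0,0,-0.015,0,0,0,-1]]]'

```text
t: 7.92
eef_pos: [494.1, 173.2, 224.2]
tcp_rot: [3.142, -0.002, 0.173]
ft_force: [-1.9, -3.1, 14.4]
opening: 0.208
grip_force: 30.0
```

Run:
```python
from h import *
s=state();print(s["eef_pos"],s["ft_force"].round(1),s["moment"].round(2))
p,d=read_camera("scene"); q=p[150:270,290:450,::-1];cv2.imwrite("pics/a4.png",cv2.resize(q,(800,600),interpolation=cv2.INTER_CUBIC))
```

```text
[494.06794948 173.23258596 224.16624458] [-1.9 -3.1 14.4] [-0.61  0.5  -0.02]
```

View pics/a4.png

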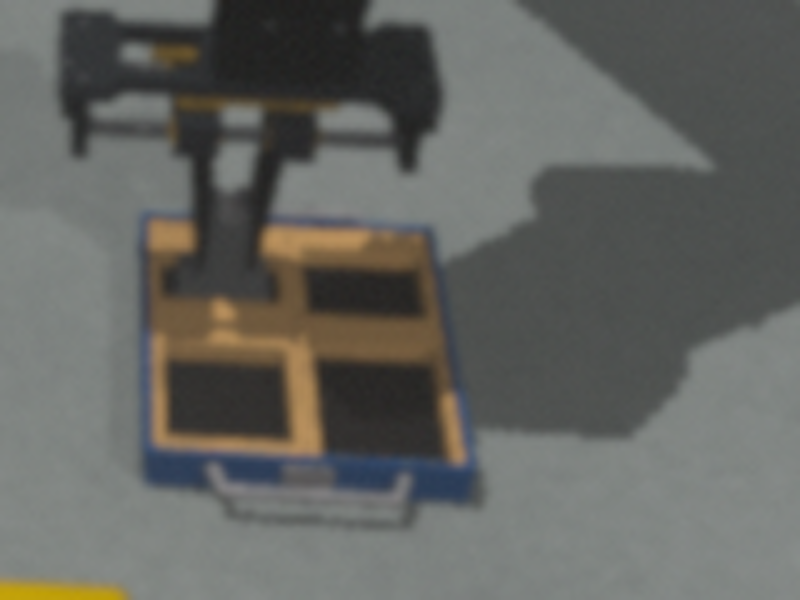

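The die_25 foot at (222,275) is inside its pocket and upright. I release it with a small opening and back off.

Emit:
arm_command --rows '[[[0,0,-0.01,0,0,0,-0.5],[0,0,-0.01,0,0,0,-0.4],[0,0,-0.01,0,0,0,-0.2],[0,0,-0.01,0,0,0,-0.1],[0,0,-0.01,0,0,0,0],[0,0,-0.01,0,0,0,0]]]'

```text
t: 8.47
eef_pos: [493.8, 173.3, 224.4]
tcp_rot: [-3.142, 0.0, 0.173]
ft_force: [0.1, 0.6, 0.6]
opening: 0.483
grip_force: 0.0
```

Emit:
arm_command --rows '[[[0,0,-0.1,0,0,0,0],[0,0,-0.25,0,0,0,0],[0,0,-0.45,0,0,0,0],[0,0,-0.65,0,0,0,0],[0,0,-0.7,0,0,0,0]]]'

```text
t: 8.88
eef_pos: [494.1, 173.4, 333.4]
tcp_rot: [-3.141, -0.005, 0.173]
ft_force: [0.2, 0.8, -0.3]
opening: 0.499
grip_force: 0.0
```

```bash
python3 go.py 451.9 -317 325 2.6;python3 go.py 612.3 -189.3 325 70.5
python3 - <<'E'
from h import *
for n in ("scene",):
    p,d=read_camera(n);W=cloud(n,d);z,k,s=bench(W,d);print(k)
    m=(d>0)&(abs(W[...,0]-494)<45)&(abs(W[...,1]-173)<40)&(z>55)&(z<75)
    print(n,z[m].mean(),W[m].mean(0).round(1),[np.round(q,1) for q in cv2.minAreaRect(W[m][:,:2].astype(np.float32))],m.sum(), z[m].max())
E
```

```text
t 8.88 pos [494.1 173.4 333.4] yaw 9.93 q [0.21 0.44 1.89 0.   0.81 1.61] open 0.499 F [ 0.2  0.8 -0.3]
full [-0.841  3.172  0.05 ] [-0.0001 -0.0008  0.0204] calls 4
t 8.88 pos [494.1 173.4 333.4] yaw 9.93 q [0.21 0.44 1.89 0.   0.81 1.61] open 0.499 F [ 0.2  0.8 -0.3]
full [0.359 2.518 0.057] [ 0.0004 -0.0008 -0.1682] calls 3
[-0.00026352  0.00046135 -0.1871669 ]
scene 64.20134219505259 [498.2 176.1  64. ] [array([495. , 176.5]), array([31.3, 20. ]), np.float64(7.5)] 79 69.39839805423351
```

die_25 is seated: its top is at 64 mm and its yaw agrees. Next is die_40.

Emit:
arm_command --rows '[[[0.12,0.84,0,0,0,0,0.3],[0.12,0.84,0,0,0,0,0.3],[0.12,0.84,0,0,0,0,0.3],[0.12,0.84,0,0,0,0,0.3]]]'

```text
t: 9.27
eef_pos: [534.7, 47.4, 328.4]
tcp_rot: [3.141, 0.0, 0.17]
ft_force: [-0.3, -0.6, -0.4]
opening: 0.644
grip_force: 0.0
```

Emit:
arm_command --rows '[[[0.12,0.84,0,0,0,0,0.3],[0.12,0.84,0,0,0,0,0.3],[0.12,0.84,0,0,0,0,0.3],[0.12,0.84,0,0,0,0,0.3]]]'

```text
t: 9.6
eef_pos: [574.1, -73.9, 328.1]
tcp_rot: [3.141, -0.0, 0.169]
ft_force: [-0.8, -0.6, 0.3]
opening: 0.648
grip_force: 0.0
```

Emit:
arm_command --rows '[[[0.12,0.84,0,0,0,-0.168,0.3],[0.12,0.84,0,0,0,-0.168,0.3],[0.12,0.84,0,0,0,-0.168,0.3],[0.12,0.84,0,0,0,-0.168,0.3],[0.12,0.84,0,0,0,-0.168,0.3],[0.12,0.84,0,0,0,-0.168,0.3],[0.12,0.84,0,0,0,-0.168,0.3],[0.12,0.84,0,0,0,-0.168,0.3],[0.12,0.84,0,0,0,-0.168,0.3],[0.12,0.84,0,0,0,-0.168,0.3]]]'

```text
t: 10.43
eef_pos: [612.0, -189.3, 328.1]
tcp_rot: [-3.14, -0.0, 1.231]
ft_force: [-0.7, -0.4, 0.3]
opening: 0.65
grip_force: 0.0
```

```bash
python3 go.py 612.3 -189.3 216 70.5
```

```text
t 10.43 pos [ 612.  -189.3  328.1] yaw 70.56 q [-0.4   0.59  1.6   0.    0.95 -0.06] open 0.65 F [-0.7 -0.4  0.3]
full [0.001 0.003 0.747] [-0.0003 -0.      0.0002] calls 1
```

Emit:
arm_command --rows '[[[0,0,0.2,0,0,0,0.3],[0,0,0.4,0,0,0,0.3],[0,0,0.55,0,0,0,0.3],[0,0,0.65,0,0,0,0.3],[0,0,0.71,0,0,0,0.3],[0,0,0.745,0,0,0,0.3],[0,0,0.745,0,0,0,0.3]]]'

```text
t: 11.02
eef_pos: [612.0, -189.6, 216.8]
tcp_rot: [-3.14, -0.0, 1.228]
ft_force: [-1.0, -0.2, 0.0]
opening: 0.653
grip_force: 0.0
```

Emit:
arm_command --rows '[[[0,0,0,0,0,0,-1],[0,0,0,0,0,0,-1],[0,0,0,0,0,0,-1],[0,0,0,0,0,0,-1],[0,0,0,0,0,0,-1],[0,0,0,0,0,0,-1],[0,0,0,0,0,0,-1],[0,0,0,0,0,0,-1]]]'

```text
t: 11.68
eef_pos: [612.1, -189.7, 218.0]
tcp_rot: [3.141, -0.0, 1.229]
ft_force: [-0.1, -1.0, 0.1]
opening: 0.208
grip_force: 30.0
```

Emit:
arm_command --rows '[[[0,0,-0.03,0,0,0,-1],[0,0,-0.1,0,0,0,-1],[0,0,-0.2,0,0,0,-1],[0,0,-0.33,0,0,0,-1],[0,0,-0.44,0,0,0,-1],[0,0,-0.52,0,0,0,-1],[0,0,-0.58,0,0,0,-1],[0,0,-0.6,0,0,0,-1],[0,0,-0.6,0,0,0,-1]]]'

```text
t: 12.43
eef_pos: [612.0, -189.7, 308.3]
tcp_rot: [3.141, -0.0, 1.229]
ft_force: [0.9, -0.6, -6.4]
opening: 0.206
grip_force: 30.0
```

```bash
python3 go.py 481.7 244.5 310 9.9
```

```text
t 12.43 pos [ 612.  -189.7  308.3] yaw 70.4 q [-0.4   0.62  1.61  0.    0.91 -0.06] open 0.206 F [ 0.9 -0.6 -6.4]
full [ 2.436 -1.789 -0.012] [ 1.000e-04 -1.000e-04  1.681e-01] calls 3
```

Emit:
arm_command --rows '[[[0.03,-0.02,0,0,0,0,-1],[0.1,-0.07,0,0,0,0,-1],[0.2,-0.15,0,0,0,0,-1],[0.32,-0.24,0,0,0,0,-1],[0.45,-0.33,0,0,0,0,-1],[0.57,-0.42,0,0,0,0,-1],[0.68,-0.5,0,0,0,0,-1],[0.76,-0.56,0,0,0,0,-1],[0.81,-0.6,0,0,0,0,-1]]]'

```text
t: 13.18
eef_pos: [567.3, -43.0, 307.4]
tcp_rot: [-3.14, -0.0, 1.23]
ft_force: [0.9, 0.9, -5.2]
opening: 0.206
grip_force: 30.0
```

Emit:
arm_command --rows '[[[0.03,-0.02,0,0,0,0,-1],[0.1,-0.07,0,0,0,0,-1],[0.2,-0.15,0,0,0,0,-1],[0.32,-0.24,0,0,0,0,-1],[0.45,-0.33,0,0,0,0,-1],[0.57,-0.42,0,0,0,0,-1],[0.68,-0.5,0,0,0,0,-1],[0.76,-0.56,0,0,0,0,-1],[0.81,-0.6,0,0,0,0,-1]]]'

```text
t: 13.93
eef_pos: [523.6, 100.8, 307.8]
tcp_rot: [-3.142, -0.0, 1.229]
ft_force: [-0.4, 0.4, -5.2]
opening: 0.206
grip_force: 30.0
```

Emit:
arm_command --rows '[[[0.03,-0.02,0,0,0,0.01,-1],[0.1,-0.07,0,0,0,0.025,-1],[0.2,-0.15,0,0,0,0.043,-1],[0.32,-0.24,0,0,0,0.062,-1],[0.45,-0.33,0,0,0,0.081,-1],[0.57,-0.42,0,0,0,0.1,-1],[0.68,-0.5,0,0,0,0.119,-1],[0.76,-0.56,0,0,0,0.138,-1],[0.81,-0.6,0,0,0,0.156,-1],[0.81,-0.6,0,0,0,0.168,-1]]]'

```text
t: 14.77
eef_pos: [479.6, 245.5, 307.8]
tcp_rot: [-3.141, -0.0, 0.168]
ft_force: [0.4, -0.8, -4.7]
opening: 0.208
grip_force: 30.0
```

```bash
python3 go.py 481.7 244.5 225 9.9
```

```text
t 14.77 pos [479.6 245.5 307.8] yaw 9.62 q [0.35 0.49 1.87 0.   0.77 1.75] open 0.208 F [ 0.4 -0.8 -4.7]
full [0.013 0.009 0.552] [-0.     -0.     -0.0008] calls 1
```

Emit:
arm_command --rows '[[[0.013,0.009,0.06,0,0,0,-1],[0.013,0.009,0.16,0,0,0,-1],[0.013,0.009,0.27,0,0,0,-1],[0.013,0.009,0.37,0,0,0,-1],[0.013,0.009,0.45,0,0,0,-1],[0.013,0.009,0.5,0,0,0,-1],[0.013,0.009,0.525,0,0,0,-1],[0.013,0.009,0.535,0,0,0,-1],[0.013,0.009,0.535,0,0,0,-1]]]'

```text
t: 15.52
eef_pos: [482.3, 243.1, 227.5]
tcp_rot: [-3.142, -0.0, 0.174]
ft_force: [-0.6, 0.2, -5.3]
opening: 0.208
grip_force: 30.0
```

Emit:
arm_command --rows '[[[0,0,0.005,0,0,0,-1],[0,0,0.01,0,0,0,-1],[0,0,0.015,0,0,0,-1],[0,0,0.015,0,0,0,-1]]]'

```text
t: 15.85
eef_pos: [482.2, 243.2, 225.9]
tcp_rot: [-3.141, -0.001, 0.173]
ft_force: [-0.4, -0.4, 0.7]
opening: 0.209
grip_force: 30.0
```

Light contact at about the expected height, so I press slightly and release.

Emit:
arm_command --rows '[[[0,0,0.004,0,0,0,-1],[0,0,0.004,0,0,0,-1]]]'

```text
t: 16.02
eef_pos: [482.2, 243.2, 225.9]
tcp_rot: [-3.141, -0.002, 0.173]
ft_force: [-3.5, -1.9, 10.2]
opening: 0.21
grip_force: 30.0
```

Emit:
arm_command --rows '[[[0,0,0,0,0,0,-0.5],[0,0,0,0,0,0,-0.4],[0,0,0,0,0,0,-0.2],[0,0,0,0,0,0,-0.1],[0,0,0,0,0,0,0],[0,0,0,0,0,0,0]]]'

```text
t: 16.52
eef_pos: [482.2, 243.2, 224.7]
tcp_rot: [-3.142, -0.0, 0.173]
ft_force: [0.6, 0.2, 0.3]
opening: 0.486
grip_force: 0.0
```

Emit:
arm_command --rows '[[[0,0,-0.1,0,0,0,0],[0,0,-0.25,0,0,0,0],[0,0,-0.45,0,0,0,0],[0,0,-0.65,0,0,0,0],[0,0,-0.7,0,0,0,0]]]'

```text
t: 16.93
eef_pos: [482.5, 243.4, 333.6]
tcp_rot: [-3.141, -0.005, 0.173]
ft_force: [0.2, -0.1, 0.8]
opening: 0.5
grip_force: 0.0
```

```bash
cat > chk.py <<'E'
import sys
from h import *
n=sys.argv[1];p,d=read_camera(n);W=cloud(n,d);z,k,s=bench(W,d)
for a in sys.argv[2:]:
    x,y=map(float,a.split(","));m=(d>0)&(abs(W[...,0]-x)<48)&(abs(W[...,1]-y)<34)&(z>54)&(z<75)
    if m.sum()<10: print(a,"none");continue
    print(a,"top z",np.median(z[m]).round(1),[np.round(q,1) for q in cv2.minAreaRect(W[m][:,:2].astype(np.float32))],m.sum())
E
python3 chk.py scene 494,173 482,244.5; python3 go.py 447.4 -172 325 51
```

```text
494,173 top z 65.5 [array([493.6, 176.1]), array([31. , 19.6]), np.float64(8.1)] 81
482,244.5 top z 65.1 [array([481.8, 245.4]), array([47.9, 20.7]), np.float64(9.7)] 120
t 16.98 pos [482.4 243.4 333.2] yaw 9.93 q [0.34 0.46 1.85 0.   0.83 1.74] open 0.502 F [1.  0.3 1.8]
full [-0.707  2.687  0.048] [ 0.0002 -0.0009 -0.1141] calls 3
```

Emit:
arm_command --rows '[[[-0.236,0.9,0,0,0,0,0.3],[-0.236,0.9,0,0,0,0,0.3],[-0.236,0.9,0,0,0,0,0.3],[-0.236,0.9,0,0,0,0,0.3],[-0.236,0.9,0,0,0,0,0.3]]]'

```text
t: 17.4
eef_pos: [470.2, 101.5, 328.8]
tcp_rot: [3.142, 0.002, 0.17]
ft_force: [0.3, 0.2, 0.7]
opening: 0.649
grip_force: 0.0
```

Emit:
arm_command --rows '[[[-0.236,0.9,0,0,0,0,0.3],[-0.236,0.9,0,0,0,0,0.3],[-0.236,0.9,0,0,0,0,0.3],[-0.236,0.9,0,0,0,0,0.3],[-0.236,0.9,0,0,0,0,0.3]]]'

```text
t: 17.82
eef_pos: [459.0, -37.0, 328.9]
tcp_rot: [-3.141, 0.001, 0.17]
ft_force: [0.2, 0.3, 0.3]
opening: 0.651
grip_force: 0.0
```

Emit:
arm_command --rows '[[[-0.236,0.89,0,0,0,-0.114,0.3],[-0.236,0.89,0,0,0,-0.114,0.3],[-0.236,0.89,0,0,0,-0.114,0.3],[-0.236,0.89,0,0,0,-0.114,0.3],[-0.236,0.89,0,0,0,-0.114,0.3],[-0.236,0.89,0,0,0,-0.114,0.3],[-0.236,0.89,0,0,0,-0.114,0.3],[-0.236,0.89,0,0,0,-0.114,0.3]]]'

```text
t: 18.48
eef_pos: [447.5, -171.6, 329.2]
tcp_rot: [-3.141, -0.0, 0.888]
ft_force: [-0.1, 0.4, -0.0]
opening: 0.65
grip_force: 0.0
```

```bash
python3 go.py 447.4 -172 216 51
```

```text
t 18.48 pos [ 447.5 -171.6  329.2] yaw 50.89 q [-0.5   0.39  1.99  0.    0.76  0.18] open 0.65 F [-0.1  0.4 -0. ]
full [-0.002  0.002  0.754] [-0.0001 -0.     -0.0003] calls 1
```

Emit:
arm_command --rows '[[[0,0,0.2,0,0,0,0.3],[0,0,0.4,0,0,0,0.3],[0,0,0.55,0,0,0,0.3],[0,0,0.65,0,0,0,0.3],[0,0,0.71,0,0,0,0.3],[0,0,0.75,0,0,0,0.3],[0,0,0.75,0,0,0,0.3]]]'

```text
t: 19.07
eef_pos: [447.2, -172.1, 216.5]
tcp_rot: [-3.14, 0.0, 0.888]
ft_force: [0.1, 0.5, -0.1]
opening: 0.652
grip_force: 0.0
```

Emit:
arm_command --rows '[[[0,0,0,0,0,0,-1],[0,0,0,0,0,0,-1],[0,0,0,0,0,0,-1],[0,0,0,0,0,0,-1],[0,0,0,0,0,0,-1],[0,0,0,0,0,0,-1],[0,0,0,0,0,0,-1],[0,0,0,0,0,0,-1]]]'

```text
t: 19.73
eef_pos: [447.1, -172.6, 217.4]
tcp_rot: [3.141, -0.0, 0.889]
ft_force: [-0.1, -0.5, 2.4]
opening: 0.211
grip_force: 30.0
```

Emit:
arm_command --rows '[[[0,0,-0.02,0,0,0,-1],[0,0,-0.06,0,0,0,-1],[0,0,-0.14,0,0,0,-1],[0,0,-0.25,0,0,0,-1],[0,0,-0.36,0,0,0,-1],[0,0,-0.46,0,0,0,-1],[0,0,-0.54,0,0,0,-1],[0,0,-0.59,0,0,0,-1],[0,0,-0.61,0,0,0,-1],[0,0,-0.61,0,0,0,-1]]]'

```text
t: 20.57
eef_pos: [446.9, -172.5, 309.0]
tcp_rot: [3.141, -0.0, 0.889]
ft_force: [-0.0, -0.4, -8.4]
opening: 0.207
grip_force: 30.0
```

```bash
python3 go.py 571 259.8 310 9.9
python3 - <<'E'
from h import *
p,d=read_camera("scene"); q=p[110:230,150:310,::-1];cv2.imwrite("pics/a5.png",cv2.resize(q,(640,480),interpolation=cv2.INTER_CUBIC))
E
```

```text
t 20.57 pos [ 446.9 -172.5  309. ] yaw 50.96 q [-0.51  0.42  2.01  0.    0.7   0.17] open 0.207 F [-0.  -0.4 -8.4]
full [ 2.759 -1.173 -0.006] [ 0.     -0.      0.1141] calls 3
```

View pics/a5.png

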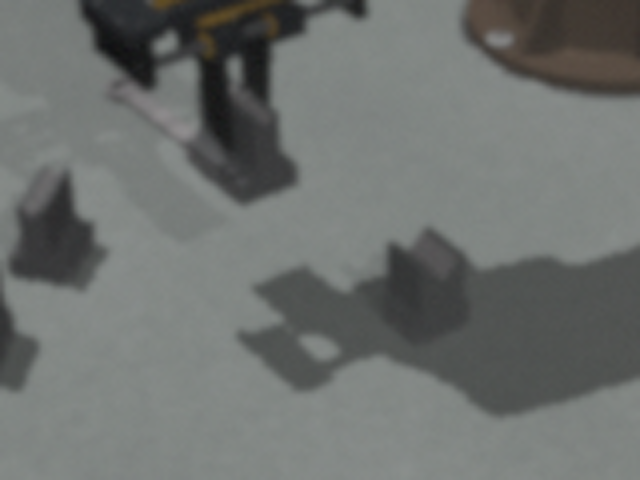

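die_70 hangs level at (245,150), well above the bench. Next I carry it to bay_70.

Emit:
arm_command --rows '[[[0.03,-0.01,0,0,0,0,-1],[0.1,-0.04,0,0,0,0,-1],[0.2,-0.085,0,0,0,0,-1],[0.33,-0.14,0,0,0,0,-1],[0.47,-0.2,0,0,0,0,-1],[0.61,-0.26,0,0,0,0,-1],[0.74,-0.315,0,0,0,0,-1],[0.85,-0.36,0,0,0,0,-1],[0.91,-0.385,0,0,0,0,-1],[0.92,-0.39,0,0,0,0,-1]]]'

```text
t: 21.45
eef_pos: [488.8, -26.5, 308.2]
tcp_rot: [-3.141, 0.0, 0.892]
ft_force: [0.3, -0.4, -8.8]
opening: 0.211
grip_force: 30.0
```

Emit:
arm_command --rows '[[[0.03,-0.01,0,0,0,0,-1],[0.1,-0.04,0,0,0,0,-1],[0.2,-0.085,0,0,0,0,-1],[0.33,-0.14,0,0,0,0,-1],[0.47,-0.2,0,0,0,0,-1],[0.61,-0.26,0,0,0,0,-1],[0.74,-0.315,0,0,0,0,-1],[0.85,-0.36,0,0,0,0,-1],[0.91,-0.385,0,0,0,0,-1],[0.92,-0.39,0,0,0,0,-1]]]'

```text
t: 22.28
eef_pos: [530.3, 116.9, 308.5]
tcp_rot: [-3.142, -0.0, 0.89]
ft_force: [-0.7, -1.1, -8.9]
opening: 0.208
grip_force: 30.0
```

Emit:
arm_command --rows '[[[0.03,-0.01,0,0,0,0.004,-1],[0.1,-0.04,0,0,0,0.013,-1],[0.2,-0.085,0,0,0,0.026,-1],[0.33,-0.14,0,0,0,0.042,-1],[0.47,-0.2,0,0,0,0.059,-1],[0.61,-0.26,0,0,0,0.076,-1],[0.74,-0.315,0,0,0,0.092,-1],[0.85,-0.36,0,0,0,0.105,-1],[0.91,-0.385,0,0,0,0.113,-1],[0.92,-0.39,0,0,0,0.114,-1]]]'

```text
t: 23.12
eef_pos: [571.8, 260.3, 308.3]
tcp_rot: [-3.141, 0.0, 0.171]
ft_force: [-0.3, -0.4, -8.1]
opening: 0.211
grip_force: 30.0
```

```bash
python3 - <<'E'
from h import *
p,d=read_camera("scene"); q=p[140:290,270:470,::-1];cv2.imwrite("pics/a6.png",cv2.resize(q,(800,600),interpolation=cv2.INTER_CUBIC))
E
python3 go.py 571 259.8 227 9.9
```

```text
t 23.17 pos [571.5 259.7 308.3] yaw 9.93 q [ 0.32  0.6   1.65 -0.    0.89  1.72] open 0.206 F [ 0.1 -0.8 -8.7]
full [-0.003 -0.001  0.542] [0.     0.0001 0.0001] calls 1
```

View pics/a6.png

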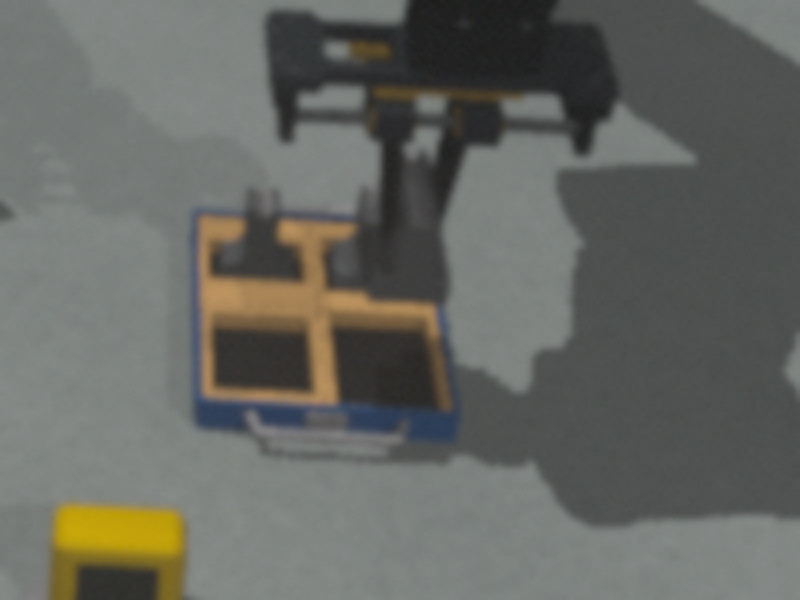

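die_25 and die_40 stand in their pockets at (262,240) and (355,250), and die_70 hangs above bay_70 near (405,270). Next I lower it.

Emit:
arm_command --rows '[[[0,0,0.06,0,0,0,-1],[0,0,0.16,0,0,0,-1],[0,0,0.27,0,0,0,-1],[0,0,0.37,0,0,0,-1],[0,0,0.45,0,0,0,-1],[0,0,0.5,0,0,0,-1],[0,0,0.525,0,0,0,-1],[0,0,0.54,0,0,0,-1],[0,0,0.54,0,0,0,-1]]]'

```text
t: 23.92
eef_pos: [571.6, 259.4, 227.7]
tcp_rot: [-3.142, -0.0, 0.173]
ft_force: [0.4, -0.6, -8.6]
opening: 0.208
grip_force: 30.0
```

Emit:
arm_command --rows '[[[0,0,0.005,0,0,0,-1],[0,0,0.01,0,0,0,-1],[0,0,0.014,0,0,0,-1],[0,0,0.014,0,0,0,-1]]]'

```text
t: 24.25
eef_pos: [571.5, 259.6, 225.9]
tcp_rot: [-3.141, -0.0, 0.173]
ft_force: [0.3, -0.1, -8.7]
opening: 0.208
grip_force: 30.0
```

Emit:
arm_command --rows '[[[0,0,0.005,0,0,0,-1],[0,0,0.01,0,0,0,-1],[0,0,0.012,0,0,0,-1]]]'

```text
t: 24.5
eef_pos: [571.5, 259.6, 225.4]
tcp_rot: [-3.141, -0.001, 0.173]
ft_force: [-4.6, -1.6, 10.2]
opening: 0.209
grip_force: 30.0
```

Contact at 225.4 mm, as predicted. I release.

Emit:
arm_command --rows '[[[0,0,0,0,0,0,-0.5],[0,0,0,0,0,0,-0.4],[0,0,0,0,0,0,-0.2],[0,0,0,0,0,0,-0.1],[0,0,0,0,0,0,0],[0,0,0,0,0,0,0]]]'

```text
t: 25.0
eef_pos: [571.6, 259.5, 223.9]
tcp_rot: [-3.141, -0.0, 0.173]
ft_force: [0.1, 0.1, -0.1]
opening: 0.482
grip_force: 0.0
```

Emit:
arm_command --rows '[[[0,0,-0.1,0,0,0,0],[0,0,-0.25,0,0,0,0],[0,0,-0.45,0,0,0,0],[0,0,-0.65,0,0,0,0],[0,0,-0.7,0,0,0,0]]]'

```text
t: 25.42
eef_pos: [571.9, 259.7, 333.3]
tcp_rot: [-3.141, -0.006, 0.173]
ft_force: [0.2, 0.3, 0.7]
opening: 0.501
grip_force: 0.0
```

```bash
python3 chk.py scene 571,260; python3 go.py 451.9 -317 325 2.6
```

```text
571,260 top z 66.3 [array([572.2, 261.8]), array([77. , 20.9]), np.float64(10.3)] 223
t 25.47 pos [571.8 259.7 332.7] yaw 9.93 q [0.32 0.57 1.63 0.   0.94 1.72] open 0.503 F [0.1 0.3 1.2]
full [-1.451  3.649  0.04 ] [-0.0002 -0.0009  0.0204] calls 4
```

Emit:
arm_command --rows '[[[-0.363,0.912,0,0,0,0,0.3],[-0.363,0.912,0,0,0,0,0.3],[-0.363,0.912,0,0,0,0,0.3],[-0.363,0.912,0,0,0,0,0.3],[-0.363,0.912,0,0,0,0,0.3]]]'

```text
t: 25.88
eef_pos: [540.6, 111.9, 327.8]
tcp_rot: [3.141, 0.002, 0.17]
ft_force: [-0.2, -0.0, 1.2]
opening: 0.648
grip_force: 0.0
```

Emit:
arm_command --rows '[[[-0.363,0.912,0,0,0,0,0.3],[-0.363,0.912,0,0,0,0,0.3],[-0.363,0.912,0,0,0,0,0.3],[-0.363,0.912,0,0,0,0,0.3],[-0.363,0.912,0,0,0,0,0.3]]]'

```text
t: 26.3
eef_pos: [510.8, -31.8, 327.9]
tcp_rot: [-3.141, 0.001, 0.17]
ft_force: [0.8, 0.3, -1.3]
opening: 0.648
grip_force: 0.0
```

Emit:
arm_command --rows '[[[-0.363,0.912,0,0,0,0,0.3],[-0.363,0.912,0,0,0,0,0.3],[-0.363,0.912,0,0,0,0,0.3],[-0.363,0.912,0,0,0,0,0.3],[-0.363,0.912,0,0,0,0,0.3]]]'

```text
t: 26.72
eef_pos: [481.0, -175.7, 328.0]
tcp_rot: [-3.142, 0.0, 0.17]
ft_force: [-0.9, -0.7, -0.1]
opening: 0.651
grip_force: 0.0
```

Emit:
arm_command --rows '[[[-0.363,0.912,0,0,0,0.02,0.3],[-0.363,0.912,0,0,0,0.02,0.3],[-0.363,0.912,0,0,0,0.02,0.3],[-0.363,0.912,0,0,0,0.02,0.3],[-0.363,0.912,0,0,0,0.02,0.3],[-0.363,0.912,0,0,0,0.02,0.3]]]'

```text
t: 27.22
eef_pos: [451.5, -317.0, 327.8]
tcp_rot: [-3.14, 0.001, 0.046]
ft_force: [0.3, 0.3, -0.3]
opening: 0.65
grip_force: 0.0
```

```bash
python3 go.py 451.9 -317 216 2.6
```

```text
t 27.22 pos [ 451.5 -317.   327.8] yaw 2.64 q [-0.73  0.48  1.82  0.    0.84  0.79] open 0.65 F [ 0.3  0.3 -0.3]
full [0.004 0.001 0.746] [-0.0002  0.0001  0.0001] calls 1
```

Emit:
arm_command --rows '[[[0,0,0.2,0,0,0,0.3],[0,0,0.4,0,0,0,0.3],[0,0,0.55,0,0,0,0.3],[0,0,0.65,0,0,0,0.3],[0,0,0.71,0,0,0,0.3],[0,0,0.745,0,0,0,0.3],[0,0,0.745,0,0,0,0.3]]]'

```text
t: 27.8
eef_pos: [451.7, -316.0, 216.4]
tcp_rot: [-3.141, 0.001, 0.049]
ft_force: [0.1, 0.9, -0.2]
opening: 0.65
grip_force: 0.0
```

Emit:
arm_command --rows '[[[0,0,0,0,0,0,-1],[0,0,0,0,0,0,-1],[0,0,0,0,0,0,-1],[0,0,0,0,0,0,-1],[0,0,0,0,0,0,-1],[0,0,0,0,0,0,-1],[0,0,0,0,0,0,-1],[0,0,0,0,0,0,-1]]]'

```text
t: 28.47
eef_pos: [451.3, -317.2, 217.2]
tcp_rot: [3.141, -0.0, 0.047]
ft_force: [-0.7, -1.3, 1.8]
opening: 0.205
grip_force: 30.0
```

Emit:
arm_command --rows '[[[0,0,-0.02,0,0,0,-1],[0,0,-0.06,0,0,0,-1],[0,0,-0.14,0,0,0,-1],[0,0,-0.25,0,0,0,-1],[0,0,-0.36,0,0,0,-1],[0,0,-0.46,0,0,0,-1],[0,0,-0.54,0,0,0,-1],[0,0,-0.59,0,0,0,-1],[0,0,-0.61,0,0,0,-1],[0,0,-0.61,0,0,0,-1]]]'

```text
t: 29.3
eef_pos: [451.1, -316.9, 308.9]
tcp_rot: [3.141, -0.0, 0.048]
ft_force: [1.2, -0.2, -6.0]
opening: 0.21
grip_force: 30.0
```

```bash
python3 go.py 583.2 188.2 310 9.9
```

```text
t 29.3 pos [ 451.1 -316.9  308.9] yaw 2.72 q [-0.73  0.51  1.84  0.    0.79  0.79] open 0.21 F [ 1.2 -0.2 -6. ]
full [ 1.039 -3.322 -0.008] [ 0.     -0.     -0.0199] calls 4
```

Emit:
arm_command --rows '[[[0.01,-0.03,0,0,0,0,-1],[0.03,-0.1,0,0,0,0,-1],[0.065,-0.2,0,0,0,0,-1],[0.1,-0.33,0,0,0,0,-1],[0.15,-0.47,0,0,0,0,-1],[0.19,-0.61,0,0,0,0,-1],[0.23,-0.73,0,0,0,0,-1],[0.25,-0.81,0,0,0,0,-1],[0.26,-0.83,0,0,0,0,-1]]]'

```text
t: 30.05
eef_pos: [484.4, -188.6, 308.1]
tcp_rot: [-3.14, 0.001, 0.049]
ft_force: [0.7, 0.1, -5.2]
opening: 0.206
grip_force: 30.0
```

Emit:
arm_command --rows '[[[0.01,-0.03,0,0,0,0,-1],[0.03,-0.1,0,0,0,0,-1],[0.065,-0.2,0,0,0,0,-1],[0.1,-0.33,0,0,0,0,-1],[0.15,-0.47,0,0,0,0,-1],[0.19,-0.61,0,0,0,0,-1],[0.23,-0.73,0,0,0,0,-1],[0.25,-0.81,0,0,0,0,-1],[0.26,-0.83,0,0,0,0,-1]]]'

```text
t: 30.8
eef_pos: [517.4, -63.1, 308.5]
tcp_rot: [-3.141, 0.0, 0.048]
ft_force: [0.6, -0.1, -6.0]
opening: 0.21
grip_force: 30.0
```

Emit:
arm_command --rows '[[[0.01,-0.03,0,0,0,0,-1],[0.03,-0.1,0,0,0,0,-1],[0.065,-0.2,0,0,0,0,-1],[0.1,-0.33,0,0,0,0,-1],[0.15,-0.47,0,0,0,0,-1],[0.19,-0.61,0,0,0,0,-1],[0.23,-0.73,0,0,0,0,-1],[0.25,-0.81,0,0,0,0,-1],[0.26,-0.83,0,0,0,0,-1]]]'

```text
t: 31.55
eef_pos: [550.5, 63.1, 308.5]
tcp_rot: [-3.141, 0.0, 0.048]
ft_force: [-0.3, 0.3, -6.9]
opening: 0.212
grip_force: 30.0
```

Emit:
arm_command --rows '[[[0.01,-0.03,0,0,0,-0.002,-1],[0.03,-0.1,0,0,0,-0.004,-1],[0.065,-0.2,0,0,0,-0.006,-1],[0.1,-0.33,0,0,0,-0.008,-1],[0.15,-0.47,0,0,0,-0.011,-1],[0.19,-0.61,0,0,0,-0.014,-1],[0.23,-0.73,0,0,0,-0.017,-1],[0.25,-0.81,0,0,0,-0.019,-1],[0.26,-0.83,0,0,0,-0.02,-1],[0.26,-0.83,0,0,0,-0.02,-1]]]'

```text
t: 32.38
eef_pos: [583.4, 188.2, 308.4]
tcp_rot: [3.142, 0.0, 0.174]
ft_force: [0.1, -0.4, -5.9]
opening: 0.21
grip_force: 30.0
```

```bash
python3 - <<'E'
from h import *
p,d=read_camera("scene"); q=p[140:290,270:470,::-1];cv2.imwrite("pics/a7.png",cv2.resize(q,(800,600),interpolation=cv2.INTER_CUBIC))
E
python3 go.py 583.2 188.2 227 9.9
```

```text
t 32.43 pos [583.3 187.6 308.4] yaw 9.93 q [ 0.2   0.58  1.69 -0.    0.87  1.6 ] open 0.211 F [-0.2  0.8 -5.5]
full [ 0.    -0.004  0.543] [0.     0.0001 0.0001] calls 1
```

View pics/a7.png

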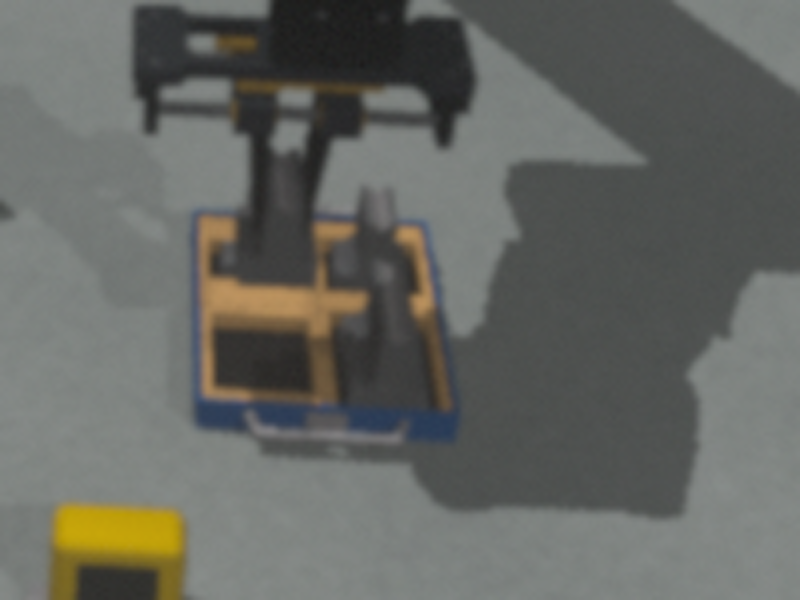

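The die_70 foot at (385,360) sits inside its pocket, and die_55 hangs above bay_55 at (262,360) in the picture. I lower it.

Emit:
arm_command --rows '[[[0,0,0.06,0,0,0,-1],[0,0,0.16,0,0,0,-1],[0,0,0.27,0,0,0,-1],[0,0,0.37,0,0,0,-1],[0,0,0.45,0,0,0,-1],[0,0,0.5,0,0,0,-1],[0,0,0.525,0,0,0,-1],[0,0,0.54,0,0,0,-1],[0,0,0.54,0,0,0,-1]]]'

```text
t: 33.18
eef_pos: [583.5, 187.7, 227.6]
tcp_rot: [-3.141, -0.0, 0.173]
ft_force: [-0.6, 0.4, -6.2]
opening: 0.212
grip_force: 30.0
```

Emit:
arm_command --rows '[[[0,0,0.005,0,0,0,-1],[0,0,0.01,0,0,0,-1],[0,0,0.015,0,0,0,-1],[0,0,0.018,0,0,0,-1],[0,0,0.018,0,0,0,-1]]]'

```text
t: 33.6
eef_pos: [583.5, 187.9, 225.3]
tcp_rot: [-3.142, -0.001, 0.173]
ft_force: [-0.2, -0.2, -3.0]
opening: 0.207
grip_force: 30.0
```

Emit:
arm_command --rows '[[[0,0,0.004,0,0,0,-1],[0,0,0.006,0,0,0,-1]]]'

```text
t: 33.77
eef_pos: [583.4, 187.9, 225.2]
tcp_rot: [-3.142, -0.001, 0.173]
ft_force: [-4.6, -1.8, 11.6]
opening: 0.206
grip_force: 30.0
```

Emit:
arm_command --rows '[[[0,0,0.006,0,0,0,-0.5],[0,0,0.006,0,0,0,-0.4],[0,0,0.006,0,0,0,-0.2],[0,0,0.006,0,0,0,-0.1],[0,0,0,0,0,0,0],[0,0,0,0,0,0,0]]]'

```text
t: 34.27
eef_pos: [583.5, 187.9, 224.1]
tcp_rot: [-3.142, -0.0, 0.173]
ft_force: [0.1, 0.1, 0.2]
opening: 0.484
grip_force: 0.0
```

Emit:
arm_command --rows '[[[0,0,-0.1,0,0,0,0],[0,0,-0.25,0,0,0,0],[0,0,-0.45,0,0,0,0],[0,0,-0.65,0,0,0,0],[0,0,-0.85,0,0,0,0]]]'

```text
t: 34.68
eef_pos: [583.3, 187.8, 352.8]
tcp_rot: [-3.142, 0.0, 0.173]
ft_force: [0.3, 0.7, -0.1]
opening: 0.499
grip_force: 0.0
```

Emit:
arm_command --rows '[[[0,1,0,0,0,0,0],[0,1,0,0,0,0,0],[0,1,0,0,0,0,0],[0,1,0,0,0,0,0],[0,1,0,0,0,0,0]]]'

```text
t: 35.1
eef_pos: [609.9, 35.8, 351.5]
tcp_rot: [3.141, -0.001, 0.169]
ft_force: [0.4, 0.2, 0.2]
opening: 0.497
grip_force: 0.0
```

Emit:
arm_command --rows '[[[0,1,0,0,0,0,0],[0,1,0,0,0,0,0],[0,1,0,0,0,0,0],[0,1,0,0,0,0,0],[0,1,0,0,0,0,0]]]'

```text
t: 35.52
eef_pos: [635.6, -111.7, 351.2]
tcp_rot: [3.141, -0.001, 0.169]
ft_force: [-0.9, 0.2, -0.4]
opening: 0.494
grip_force: 0.0
```

```bash
python3 chk.py top 494,173 482,244.5 571,260 583,188 457,-43 569,-325; python3 chk.py scene 583,188;python3 - <<'E'
from h import *
p,d=read_camera("top");cv2.imwrite("pics/f.png",cv2.resize(p[:,:,::-1],(768,576)))
E
```

```text
494,173 top z 66.8 [array([493.6, 171.4]), array([24.7, 20.7]), np.float64(9.5)] 120
482,244.5 top z 66.4 [array([481.1, 241.8]), array([39.7, 21.3]), np.float64(9.8)] 194
571,260 top z 66.5 [array([571.1, 257.9]), array([70.5, 21.1]), np.float64(9.2)] 342
583,188 top z 66.6 [array([582.9, 186.5]), array([54.6, 20.7]), np.float64(9.5)] 254
457,-43 none
569,-325 top z 58.5 [array([ 568.6, -326.3]), array([54.6, 37.6]), np.float64(9.7)] 261
583,188 top z 65.8 [array([584.7, 190.6]), array([59.8, 20.9]), np.float64(9.7)] 174
```

View pics/f.png

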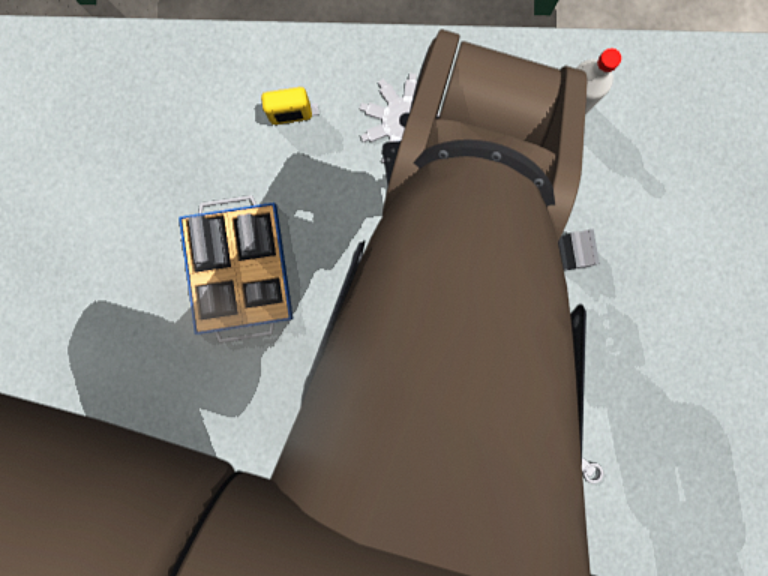

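All four dies stand in their compartments in the picture, around (236,265), and each is within 1 mm of the bay centre measured in the same camera. The arm is clear, and wide_55 at (580,250) has not moved.

```bash
python3 -c "
from cell import *
print(job_done())"
```

```text
the job is handed in; nothing more can be done
None
```

The four narrow dies are upright in their own compartments, each within about 1 mm of its bay centre by the top camera. I handed the job in at about 36 s; wide_55 read as unmoved, and wide_40 was hidden by the arm in that final look, though the arm never touched it.

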